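Scan the tea, bring the tea ball round to the pot

TASK

Get the tea ready: turn the tea caddy where it stands so that its label squarely faces the reader's window, and let go of it. Then take the dish with the tea ball by the grip of its arched handle, lift it straight up off the trivet, and only then turn it a quarter turn above the trivet so that the tip of its spout is over the open mouth of the pot, a little above it. Keep the dish level and the ball in its middle all the way, leave everything else standing where it is, and finish while holding the dish there in the air, level and still: do not put it down.

Things in the scene. Friction and masses are not known exactly. Their poses are not given: they have to be found in the camera images.
- reader: small fixed grey block (60 deep x 90 wide x 82 tall), the code reader of the tea maker. Origin: centre of its underside. Its window looks along its own -x axis. (sizes in mm)
- reader_window (a point): centre of the reader's dark glass window, on its front face 25 in front of its origin, 50 above the counter (sizes in mm)
- caddy: tea caddy standing about 120 in front of the reader's origin: loose rigid can, 64 across, 0.2 to 0.42 kg; lid top at 98, on it a fixed round knob 34 across, 98 to 126 above the underside. Label on its +x side only; a short rib on the lid lies above the label. Origin: centre of the underside. Starts turned 40 to 86 degrees anticlockwise (from above) from facing the reader. (sizes in mm)
- caddy_label (a point): centre of the label, a paper panel 36 wide and 55 tall, 33.5 out from the caddy's axis along the caddy's +x, 45 up (sizes in mm)
- trivet: fixed cork disc, 110 across, 15 thick, under the dish. Origin: centre of its underside, on the counter. (sizes in mm)
- dish: round steel dish loose on the trivet, 153 across, 0.22 to 0.36 kg; inside slopes 12 degrees down to a flat middle 20 across, 8 above the underside; rim at 32. Origin: centre of the underside; z up its axis, +x to its spout. Wire arch from rim to rim along its y, grip on top over the centre. The spout starts towards the robot, about a quarter turn from the pot. (sizes in mm)
- dish_handle (a point): centre of the wooden grip on top of the arch, 117 above the dish's underside: a block 12 thick (along the dish's x), 44 long (along the dish's y), 30 tall. Open space below it down to the ball, 44 above the underside. (sizes in mm)
- spout_tip (a point): outer end of the spout, an open channel 30 wide: 110 out from the dish's axis along its +x, 22 above its underside (sizes in mm)
- teaball_center (a point): centre of the steel tea ball, 36 across, 50 g, lying loose in the middle of the dish (26 above its underside) (sizes in mm)
- pot: open steel pot without handle, 90 across, 80 tall, empty, 3 wall. Stands beside the trivet, its centre 130 to 140 from the trivet's, left or right of it. Origin: centre of its underside. (sizes in mm)
- pot_rim (a point): centre of the pot's open mouth, 80 above the counter (sizes in mm)
- canister: bystander: closed round steel jar with a flat screw lid, 86 across, 85 tall, about as big as the pot but shut; stands beside the trivet across from the pot. Origin: centre of its underside. (sizes in mm)
- mill: bystander: turned wooden pepper mill, 52 across, 142 tall. Origin: centre of its underside. (sizes in mm)
- salt_bowl: bystander: small white bowl, 76 across, 35 tall. Origin: centre of its underside. (sizes in mm)
- mug: bystander: white mug with one handle, 76 across, 85 tall. Origin: centre of its underside. (sizes in mm)
- oil_bottle: bystander: green glass bottle, 54 across, 150 tall. Origin: centre of its underside. (sizes in mm)
- wooden_spoon: bystander: wooden spoon lying flat, 220 long. Origin: middle of the spoon. (sizes in mm)
- sugar_jar: bystander: glass jar with a lid, 76 across, 110 tall. Origin: centre of its underside. (sizes in mm)

How it is judged:
By the outcome, as a careful person would: the job done as asked, in the order asked, and still so for the second after the job is handed in, while the arm keeps its last pose, push and grip.
It also fails if it takes over 50 s, if anything falls off the work surface, if the arm or the gripper's body presses on something with over 40 N, if the wrist force passes 120 N, or if a joint passes its speed limit or range.

ROBOT

A 6-joint arm with a two-finger parallel gripper is mounted at the origin on the work surface. World frame = base frame: x ahead of the robot, y to its left, z up, the work surface at z = 0. Lengths are in m, angles in rad, forces in N, time in s.
With the tool pointing down it reaches from about 0.35 to 0.85 m from the base axis. Payload 8.1 kg.
Tool frame: the origin (TCP) lies on the centre line of the jaws, within the pads' length; the fingertips stand 22 mm ahead of it and the grasp point (between the pads) lies 3 mm ahead of it; z points along the fingers, y is the line along which they close (so a half turn about z gives the same grasp; the last joint's range is limited). The gripper opens to 93 mm and grips with 3 to 60 N. Pads are 15 mm wide; open, the fingers measure 128 mm over their backs; the gripper's body (75 mm by 188 mm) begins 65 mm behind the grasp point.
Start: joints at [1.048, 0.13, 1.488, -0, 1.523, -0.085], TCP at [0.254, 0.543, 0.241] pointing down, gripper open.
Joint ranges: [-2.96, 2.96], [-0.89, 2.26], [0.02, 2.5], [-1.34, 4.48], [0, 2.73], [-2.66, 2.66]. Speed limits (rad/s): [2.39, 2.39, 2.79, 3.14, 3.14, 3.14].

INTERFACE

Orientations are given as a rotation vector (axis times angle).
In Python, from plant import robot gives the robot as it stands.
- The arm moves only by the tool advance, called after "Request:" as a command line: name --argument value ..., lists and objects as JSON in quotes. Schema: {"type":"object","properties":{"deltas":{"type":"object","properties":{"moves":{"type":"array","items":{"type":"array","items":{"type":"number"},"minItems":5,"maxItems":5},"minItems":1,"maxItems":20}},"additionalProperties":false,"required":["moves"]},"clamp_n":{"type":"number"},"only":{"type":"string"},"quiet":{"type":"boolean"},"lines":{"type":"string"}},"required":["deltas"],"additionalProperties":false}. deltas is an object whose key "moves" holds a list of rows, 1 to 20 of them, each of 5 numbers: the finger opening in m, then dx, dy, dz in normalised numbers (1 is 0.4 m), then a turn about the tool's z in shares of pi rad (1.0 is pi rad); each row shifts and turns the commanded pose from where the row before left it, along the tool's axes as they then stand; what a row does not reach is not made up. A row lasts 1/10 s, in which the tool goes at most 0.05 m and 0.15 rad, less where a joint would pass 70% of its speed; a pose out of reach is approached as far as the arm can. The fingers move at their own pace and stop on an object; clamp_n is the grip in N (left out, the last holds). Time passes only in rows, so rows that do not move let the fingers close. The tool returns the time, the measured TCP pose, the force, the opening and the grip force at its end. only (a regular expression) keeps the lines of the reply that match it, lines (a string "A,B") keeps lines A to B, and quiet returns only ok. Shift and turn numbers lie between -1 and 1, and a call with a number outside is refused. Input that does not fit is refused with a message, and nothing moves.
- robot.read_state(): the state, without advancing time (a new reading comes with each control period).
- robot.read_camera(name): name is "scene" or "top"; returns a dict with "image" (420x560x3 uint8, red, green, blue), "fx", "fy", "cx", "cy" (pixels), "R" (3x3) and "t" (3): a world point X has camera coordinates R X + t. Camera axes: x right, y down, z forward; pixel columns grow to the right and rows downward; lengths in m; the calibration is good to about 2 mm. A picture is of the moment at which its call begins. There is no depth.
- robot.close_job(): hands the job in; it is judged then, once.
The state is a dict: "t": time; "q": joint angles; "dq": joint speeds; "joint_torque": joint torques, N m; "tool_pos": TCP position; "orientation": TCP orientation; "force": force on the tool from outside, world axes, zero at the start; "wrist_torque": the same for the moment, N m; "opening": finger opening in m; "gripper_force": force on a finger pad.
Only numpy, scipy, OpenCV 4.12 (cv2) and the standard library are available. Lean on these libraries where they do the work, as an engineer would, in place of code of your own. Each camera call takes 0.05 s, during which the arm holds its last target. There are 200 camera calls.

## Working session

There is one attempt and no reset: what is moved stays moved. The work goes in short steps, Python scripts to look and compute and a tool call to move; the robot and the scene stay as the last step left them, time stands still between calls to the robot, and variables do not carry over. Pictures are saved under pics/ and viewed, at most 10 in all, crops included, and the job is handed in when it is done.

```bash
mkdir -p pics; ls; cat > h.py <<'E'
import numpy as np,cv2
from plant import robot
def snap(n,f):
    c=robot.read_camera(n); cv2.imwrite('pics/'+f,cv2.cvtColor(c['image'],cv2.COLOR_RGB2BGR)); return c
def ray(c,u,v,z):
    R=np.array(c['R']);t=np.array(c['t']);o=-R.T@t
    d=R.T@np.array([(u-c['cx'])/c['fx'],(v-c['cy'])/c['fy'],1]); return o+d*(z-o[2])/d[2]
def proj(c,X):
    p=np.array(c['R'])@np.array(X)+np.array(c['t']); return c['cx']+c['fx']*p[0]/p[2],c['cy']+c['fy']*p[1]/p[2]
E
python3 - <<'E'
from h import *
import pickle
for n in('top','scene'):
    c=snap(n,n+'0.png'); pickle.dump(c,open(n+'.pkl','wb')); print(n,-np.array(c['R']).T@c['t'],c['fx'],np.array(c['R']).round(2).tolist())
print(robot.read_state())
E
```

```text
pics
plant.py
top [0.43683706 0.02253148 1.07711251] 405.7690021552119 [[0.0, -1.0, 0.02], [-0.99, -0.01, -0.13], [0.13, -0.02, -0.99]]
scene [1.1910122  0.77727486 0.70026809] 467.9685101484851 [[-0.78, 0.62, -0.01], [0.32, 0.39, -0.86], [-0.53, -0.68, -0.51]]
{'t': 0.1, 'q': array([ 1.04758724e+00,  1.31102602e-01,  1.48917487e+00, -1.15590026e-05,
        1.52299594e+00, -8.54260860e-02]), 'dq': array([-0.00125119, -0.00201682, -0.00158862,  0.00011328, -0.001711  ,
        0.00121399]), 'joint_torque': array([ 6.38261135e-04, -5.61340177e+01, -4.93097270e+01,  7.69765559e-02,
        2.90962838e-02, -5.55309066e-05]), 'tool_pos': array([0.25411642, 0.54299989, 0.23967972]), 'orientation': array([-6.82081587e-01, -3.06614869e+00,  2.52385588e-03]), 'force': array([0.3303676 , 0.45624105, 0.62129753]), 'wrist_torque': array([ 0.00510912,  0.03107025, -0.00227669]), 'gripper_force': 0.0, 'opening': 0.09315062234600242}
```

View pics/top0.png

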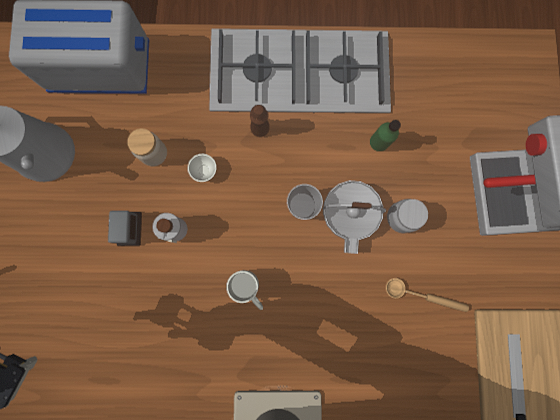

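View pics/scene0.png

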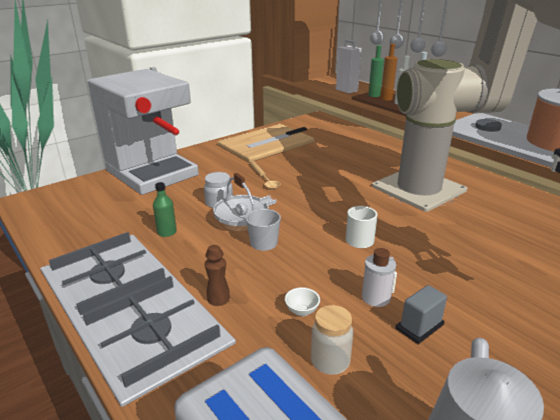

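The top view shows the reader at about (125,228), the caddy (168,228), the pot (305,202), the dish (353,210) with its spout at (352,250), and the canister (410,215). The scene view shows the same layout, with the caddy at (380,280). I'll zoom in next.

```bash
python3 - <<'E'
import cv2,numpy as np
t=cv2.imread('pics/top0.png');s=cv2.imread('pics/scene0.png')
z=lambda i,x,y,w,h,k:cv2.resize(i[y:y+h,x:x+w],None,fx=k,fy=k,interpolation=cv2.INTER_CUBIC)
a=z(t,100,195,100,75,4);b=z(s,350,235,100,75,4)
c=z(t,280,170,160,60*2-30+10,5)[:, :800]
cv2.imwrite('pics/z1.png',np.vstack([np.hstack([a,b]),z(t,280,175,160,60,5)]))
cv2.imwrite('pics/z2.png',z(t,280,170,160,100,5))
cv2.imwrite('pics/z3.png',z(s,195,165,100,90,6))
E
```

```text
(no output)
```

View pics/z1.png

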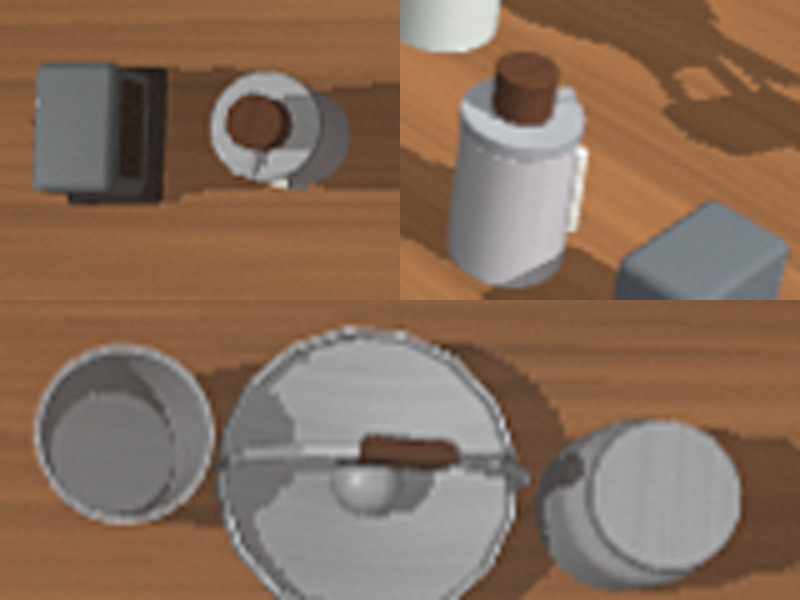

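View pics/z2.png

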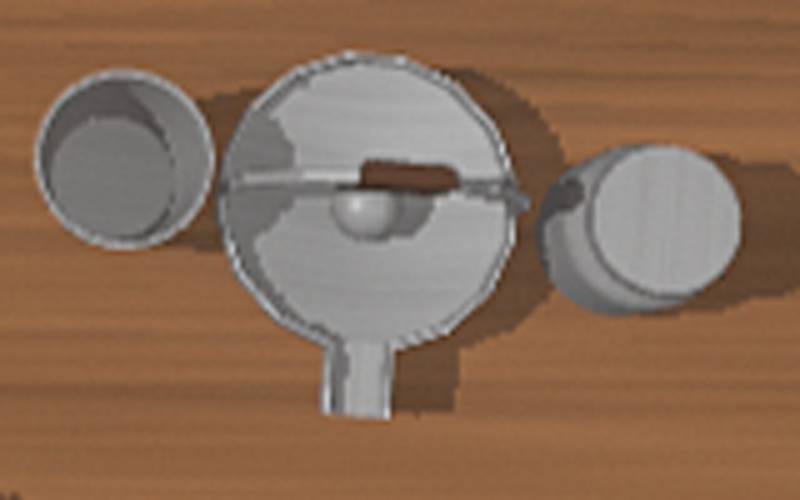

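View pics/z3.png

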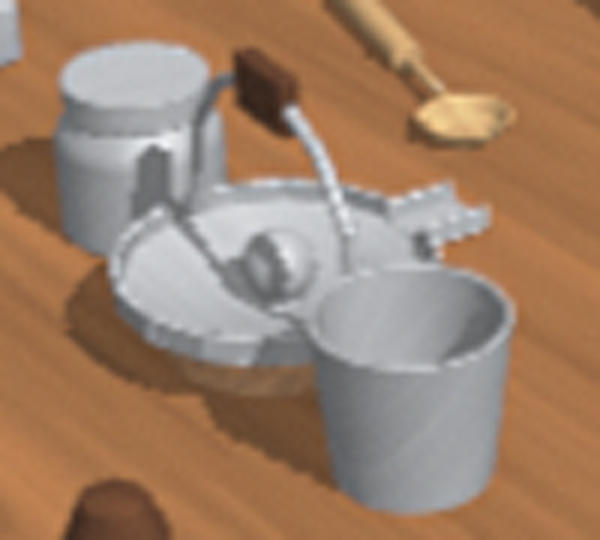

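The crops show the caddy lid centre at about top (165.9,226.4), the rib towards about (165,235.5), and the label on its robot/-x side. The grip runs along world y and is at about (361.5,204.8). The ball is central in the dish. Next I compute positions.

```bash
python3 - <<'E'
from h import *
import pickle
T=pickle.load(open('top.pkl','rb'));S=pickle.load(open('scene.pkl','rb'))
A=lambda x,y,z:ray(T,100+(x+.5)/4-.5,195+(y+.5)/4-.5,z)[:2].round(4)
B=lambda x,y,z:ray(S,350+(x+.5)/4-.5,235+(y+.5)/4-.5,z)[:2].round(4)
C=lambda x,y,z:ray(T,280+(x+.5)/5-.5,170+(y+.5)/5-.5,z)[:2].round(4)
D=lambda x,y,z:ray(S,195+(x+.5)/6-.5,165+(y+.5)/6-.5,z)[:2].round(4)
print('lid',A(265,127,.098),B(522,112,.098) if 0 else B(122,110,.098),'knob',A(256,121,.126),B(128,70,.126))
print('rib',A(264,150,.102),A(259,172,.102),'rib sc',B(158,97,.102),B(175,97,.102),'label',A(283,183,.0725),B(178,193,.045))
print('reader top',[A(*p,.082) for p in((40,63),(112,65),(110,192),(34,190))],'base',[A(*p,.006) for p in((165,69),(163,203),(70,203))])
print('pot',C(125,160,.08),D(412,318,.08),'rimL/R',C(35,160,.08),C(215,160,.08))
print('dish rim',C(368,203,.047),'l,r,t',C(220,200,.047),C(515,200,.047),C(365,53,.047),C(365,350,.047))
print('handle',C(410,172,.147),C(361,176,.14),C(460,178,.14),'scene',D(265,90,.132),D(240,62,.147),D(294,95,.147))
print('spout',C(357,415,.037),C(322,412,.047),C(390,416,.047),'ball',C(365,213,.041),D(277,265,.041))
print('canister',C(667,222,.085),'spoutsc',D(470,205,.042))
# segment knob colors etc
E
```

```text
lid [0.5155 0.2711] [0.5142 0.2717] knob [0.5167 0.2694] [0.5159 0.2735]
rib [0.5014 0.2702] [0.4882 0.2726] rib sc [0.4946 0.2794] [0.4875 0.2852] label [0.4831 0.2652] [0.4898 0.2976]
reader top [array([0.5553, 0.4141]), array([0.5544, 0.3701]), array([0.4767, 0.3673]), array([0.4777, 0.4132])] base [array([0.5609, 0.3618]), array([0.4728, 0.3588]), array([0.4725, 0.4192])]
pot [ 0.5804 -0.0651] [ 0.5792 -0.0619] rimL/R [ 0.5801 -0.0203] [ 0.5807 -0.1099]
dish rim [ 0.5637 -0.1928] l,r,t [ 0.5648 -0.1166] [ 0.5657 -0.2686] [ 0.642  -0.1929] [ 0.4884 -0.1896]
handle [ 0.566  -0.1917] [ 0.5649 -0.1703] [ 0.5643 -0.2168] scene [ 0.5605 -0.1965] [ 0.5697 -0.2018] [ 0.5701 -0.1585]
spout [ 0.4557 -0.1868] [ 0.457  -0.1671] [ 0.4551 -0.2016] ball [ 0.5592 -0.1923] [ 0.5609 -0.1942]
canister [ 0.5504 -0.3331] spoutsc [ 0.4549 -0.1816]
```

```bash
cat >> h.py <<'E'
def refine(c,p,q,n=40,w=3,trim=.12):
    """subpixel line fit of strongest edge near p-q -> two end points"""
    g=cv2.GaussianBlur(cv2.cvtColor(c['image'],cv2.COLOR_RGB2GRAY),(0,0),.7).astype(np.float32)
    p,q=np.array(p,float),np.array(q,float);d=(q-p)/np.linalg.norm(q-p);m=np.array([-d[1],d[0]])
    P=[]
    o=np.arange(-w,w+.01,.1)
    for s in np.linspace(trim,1-trim,n):
        x=(p+(q-p)*s)[None]+o[:,None]*m
        v=cv2.remap(g,x[:,0].astype(np.float32)[None],x[:,1].astype(np.float32)[None],cv2.INTER_CUBIC)[0]
        e=np.abs(np.gradient(v)); k=e.argmax(); e=e*(np.abs(o-o[k])<1); P.append(p+(q-p)*s+m*(e@o/e.sum()))
    P=np.array(P); a,b,x,y=cv2.fitLine(P.astype(np.float32),cv2.DIST_HUBER,0,.01,.01).ravel()
    f=lambda z:np.array([x,y])+np.array([a,b])*((z-[x,y])@[a,b])
    return f(p),f(q),np.std((P-[x,y])@[-b,a])
E
python3 - <<'E'
from h import *
import pickle
T=pickle.load(open('top.pkl','rb'));S=pickle.load(open('scene.pkl','rb'))
u=lambda x,y:(100+(x+.5)/4-.5,195+(y+.5)/4-.5)
def ang(c,a,b,z,lab):
    p,q,s=refine(c,a,b);P,Q=ray(c,*p,z),ray(c,*q,z);d=Q-P;print(lab,P[:2].round(4),Q[:2].round(4),'ang',np.degrees(np.arctan2(d[1],d[0])).round(2),'rms',s.round(2))
tl,tr,br,bl=(40,63),(112,65),(110,192),(34,190)
ang(T,u(*tr),u(*br),.082,'topfront');ang(T,u(*tl),u(*bl),.082,'topback');ang(T,u(*tl),u(*tr),.082,'topside1');ang(T,u(*bl),u(*br),.082,'topside2')
ang(T,u(165,69),u(163,203),.006,'basefront');ang(T,u(75,203),u(163,203),.006,'baseside')
c0=np.array([.515,.2713])
for y in range(130,181,8):
    e=np.array([np.cos(np.radians(y)),np.sin(np.radians(y))]);n=np.array([-e[1],e[0]])
    pts={}
    for nm,r,s,z in(('ribin',.018,0,.102),('ribout',.03,0,.102),('labTL',.0335,.018,.0725),('labTR',.0335,-.018,.0725),('labBL',.0335,.018,.0175),('labBR',.0335,-.018,.0175)):
        X=[*(c0+r*e+s*n),z];a=proj(T,X);b=proj(S,X)
        pts[nm]=[round((a[0]-100+.5)*4),round((a[1]-195+.5)*4),round((b[0]-350+.5)*4),round((b[1]-235+.5)*4)]
    print(y,pts)
a=cv2.imread('pics/top0.png')[205:250,145:195];b=cv2.imread('pics/scene0.png')[245:310,355:405]
b2=cv2.resize(b,(400,520),interpolation=cv2.INTER_CUBIC);a2=cv2.resize(a,(400,360),interpolation=cv2.INTER_CUBIC)
o=np.zeros((520,800,3),np.uint8);o[:360,:400]=a2;o[:,400:]=b2;cv2.imwrite('pics/z4.png',o)
E
```

```text
topfront [0.5544 0.3706] [0.4769 0.3709] ang 179.77 rms 0.22
topback [0.5554 0.416 ] [0.4777 0.4122] ang -177.14 rms 0.27
topside1 [0.5518 0.4139] [0.552 0.37 ] ang -89.8 rms 0.07
topside2 [0.4811 0.413 ] [0.4769 0.3673] ang -95.33 rms 0.4
basefront [0.5608 0.3599] [0.4728 0.3596] ang -179.77 rms 0.14
baseside [0.4709 0.4158] [0.4713 0.3588] ang -89.56 rms 0.12
130 {'ribin': [240, 147, 156, 108], 'ribout': [224, 160, 179, 111], 'labTL': [250, 189, 179, 136], 'labTR': [214, 144, 179, 176], 'labBL': [272, 193, 167, 214], 'labBR': [238, 150, 168, 255]}
138 {'ribin': [242, 150, 156, 106], 'ribout': [228, 165, 178, 106], 'labTL': [258, 192, 173, 131], 'labTR': [216, 152, 183, 171], 'labBL': [280, 195, 162, 208], 'labBR': [240, 158, 172, 250]}
146 {'ribin': [246, 153, 155, 103], 'ribout': [234, 169, 177, 102], 'labTL': [267, 193, 167, 125], 'labTR': [220, 160, 186, 166], 'labBL': [288, 197, 156, 203], 'labBR': [243, 165, 174, 245]}
154 {'ribin': [249, 155, 153, 100], 'ribout': [240, 173, 174, 97], 'labTL': [276, 193, 160, 121], 'labTR': [224, 167, 187, 160], 'labBL': [296, 197, 149, 198], 'labBR': [247, 172, 176, 239]}
162 {'ribin': [253, 156, 151, 98], 'ribout': [246, 175, 170, 93], 'labTL': [284, 193, 152, 117], 'labTR': [229, 174, 187, 154], 'labBL': [305, 196, 141, 194], 'labBR': [252, 179, 175, 233]}
170 {'ribin': [257, 157, 148, 95], 'ribout': [253, 177, 165, 89], 'labTL': [293, 190, 143, 114], 'labTR': [235, 180, 186, 148], 'labBL': [313, 194, 133, 191], 'labBR': [258, 184, 174, 226]}
178 {'ribin': [261, 158, 145, 93], 'ribout': [260, 178, 160, 85], 'labTL': [301, 187, 134, 111], 'labTR': [242, 185, 183, 142], 'labBL': [320, 191, 124, 188], 'labBR': [265, 189, 171, 220]}
```

View pics/z4.png

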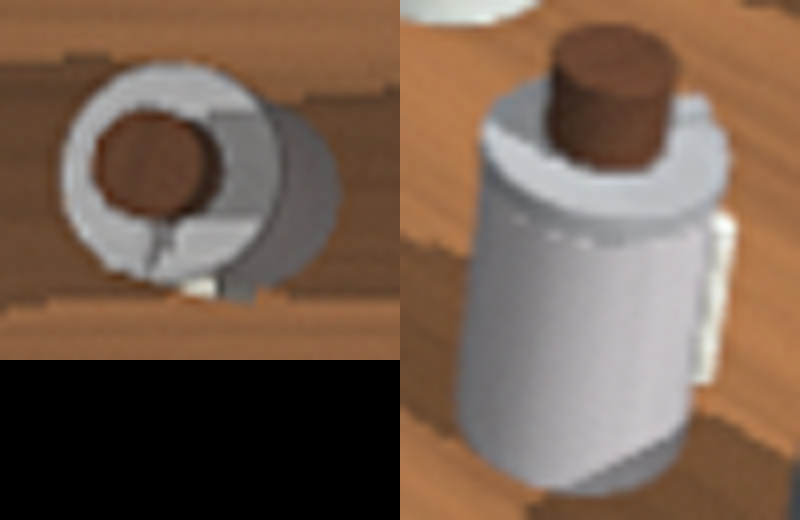

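The reader's front edges lie along x within 0.3°, so its window looks along -y and the caddy's target yaw is 90°. In the crop, the rib end and label corner match a current yaw of about 166°, so the turn is about 76° clockwise. That is +1.33 rad about the tool's z.

Careful with the scale: shifts go in shares of 0.4 m and turns go in shares of pi rad. That gives: -0.039 m is -0.0975, -0.015 m is -0.0375.

```bash
cat >> h.py <<'E'
from scipy.spatial.transform import Rotation as Ro
def togo(X):
    s=robot.read_state();R=Ro.from_rotvec(s['orientation']).as_matrix()
    print('togo tool',(R.T@(np.array(X)-s['tool_pos'])).round(4),'yang',np.degrees(np.arctan2(R[1,1],R[0,1])).round(2),'tilt',R[:,2].round(4),'q6',s['q'][5].round(3),'t',s['t'])
E
```

Request:
advance --deltas '{"moves": [[0.06, -0.0975, -0.0375, 0, 0], [0.06, -0.0975, -0.0375, 0, 0], [0.06, -0.0975, -0.0375, 0, 0], [0.06, -0.0975, -0.0375, 0, 0], [0.06, -0.0975, -0.0375, 0, 0], [0.06, -0.0975, -0.0375, 0, 0], [0.06, -0.0975, -0.0375, 0, 0], [0.06, -0.0975, -0.0375, 0, 0], [0.06, -0.0975, -0.0375, 0, 0], [0.06, 0, 0, 0, 0], [0.06, 0, 0, 0, 0]]}' --clamp_n 20

```text
t: 1.2
tool_pos: [0.5152, 0.2715, 0.24]
orientation: [-0.685, -3.065, 0.001]
force: [-0.4, 0.8, -0.6]
opening: 0.06
gripper_force: 0.0
```

```bash
python3 -c "
from h import *
togo([.5152,.2715,.124])"
```

```text
togo tool [-2.00e-04  1.00e-04  1.16e-01] yang 64.79 tilt [-1.3e-03 -2.0e-04 -1.0e+00] q6 -0.734 t 1.2
```

Converted, 0.04 m is 0.1, 0.025 m is 0.0625.

Request:
advance --deltas '{"moves": [[0.06, 0, 0, 0.1, 0], [0.06, 0, 0, 0.1, 0], [0.06, 0, 0, 0.0625, 0], [0.06, 0, 0, 0.0275, 0], [0.06, 0, 0, 0, 0], [0.0, 0, 0, 0, 0], [0.0, 0, 0, 0, 0], [0, 0, 0, 0, 0], [0, 0, 0, 0, 0], [0, 0, 0, 0, 0]]}' --clamp_n 15

```text
t: 2.2
tool_pos: [0.5157, 0.2725, 0.1258]
orientation: [0.682, 3.065, 0.001]
force: [-0.8, -0.3, 5.4]
opening: 0.0337
gripper_force: 15.0
```

```bash
python3 -c "
from h import *
togo([.5152,.2715,.124])"
```

```text
togo tool [ 0.     -0.0011  0.0018] yang 64.91 tilt [ 1.6e-03  5.0e-04 -1.0e+00] q6 -0.735 t 2.2
```

Converted, -0.0015 m is -0.0038, 0.12 rad is 0.0382.

Request:
advance --deltas '{"moves": [[0, 0, 0, -0.0038, 0], [0, 0, 0, 0, 0.0223], [0, 0, 0, 0, 0.0382], [0, 0, 0, 0, 0.0382], [0, 0, 0, 0, 0.0382], [0, 0, 0, 0, 0.0382], [0, 0, 0, 0, 0.0382], [0, 0, 0, 0, 0.0382], [0, 0, 0, 0, 0.0382], [0, 0, 0, 0, 0.0382], [0, 0, 0, 0, 0.0382], [0, 0, 0, 0, 0.0382], [0, 0, 0, 0, 0.0191], [0, 0, 0, 0, 0], [0, 0, 0, 0, 0]]}'

```text
t: 3.7
tool_pos: [0.5149, 0.2723, 0.1259]
orientation: [-2.427, -1.995, 0.001]
force: [-0.2, -0.8, -1.6]
opening: 0.0337
gripper_force: 15.0
```

```bash
python3 - <<'E'
from h import *
togo([.5152,.2715,.124])
import pickle
c=snap('scene','s1.png');pickle.dump(c,open('s1.pkl','wb'))
i=cv2.imread('pics/s1.png')[235:315,345:425];cv2.imwrite('pics/s1z.png',cv2.resize(i,None,fx=7,fy=7,interpolation=cv2.INTER_CUBIC))
E
```

```text
togo tool [-0.0007  0.0005  0.0019] yang -11.17 tilt [-4.e-04 -1.e-04 -1.e+00] q6 0.593 t 3.7
```

View pics/s1z.png

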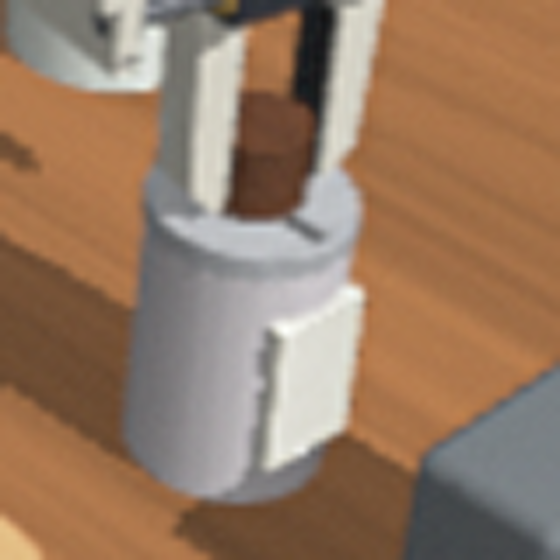

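The picture shows the label facing the reader side, with front-face corners at crop (276,333), (266,470), (363,288) and (350,425). I'll fit the yaw from those.

```bash
python3 - <<'E'
from h import *
import pickle
from scipy.optimize import least_squares
S=pickle.load(open('s1.pkl','rb'))
f=lambda x,y:(345+(x+.5)/7-.5,235+(y+.5)/7-.5)
tl,bl,tr,br=map(lambda p:f(*p),((275,330),(265,469),(363,288),(350,424)))
L,_,s1=refine(S,tl,tr,w=2);L2=refine(S,bl,br,w=2)
print([np.array(p).round(2) for p in(tl,bl,tr,br)],L,_,s1,L2)
def fit(P,nm):
    def r(v,full=0):
        e=np.array([np.cos(v[2]),np.sin(v[2])]);n=np.array([-e[1],e[0]]);o=[]
        for (sg,z),p in zip(((-1,.0725),(-1,.0175),(1,.0725),(1,.0175)),P):
            q=proj(S,[*(v[:2]+.0345*e-sg*.018*n),z]);o+=[q[0]-p[0],q[1]-p[1]]
        return np.array(o)
    best=min((least_squares(r,[.515,.272,np.radians(a)]) for a in(60,90,120)),key=lambda x:x.cost);print(nm,best.x[:2].round(4),np.degrees(best.x[2]).round(2),best.fun.round(2))
fit((tl,bl,tr,br),'hand');fit((L,L2[0],_,L2[1]),'refined')
# edge directions
for a,b,z in((tl,tr,.0725),(bl,br,.0175),(L,_,.0725),(L2[0],L2[1],.0175)):
    d=ray(S,*b,z)-ray(S,*a,z);print('edge ang',np.degrees(np.arctan2(d[1],d[0])).round(1),np.linalg.norm(d).round(4))
g=lambda x,y,z:ray(S,*f(x,y),z)[:2].round(4)
a,b=g(288,218,.101),g(323,240,.101);print('rib',a,b,np.degrees(np.arctan2(*(b-a)[::-1])),'from axis',np.degrees(np.arctan2(*(b-[.515,.272])[::-1])),'lid c',g(254,206,.098))
E
```

```text
[array([383.86, 281.71]), array([382.43, 301.57]), array([396.43, 275.71]), array([394.57, 295.14])] [383.76603765 281.55137268] [395.89857771 274.76655601] 0.4630353846211859 (array([382.71019388, 302.07656288]), array([394.70788342, 295.3876103 ]), np.float64(0.1814037896027864))
hand [0.5167 0.3383] 264.41 [ 0.76 -0.18 -0.53 -0.14  0.45  0.01 -0.71  0.31]
refined [0.5154 0.3381] 266.43 [ 1.01  0.05 -0.66 -0.57  0.7   0.73 -1.11 -0.17]
edge ang 174.6 0.037
edge ang 175.8 0.0374
edge ang 178.3 0.0383
edge ang 176.9 0.0378
rib [0.5182 0.2901] [0.5186 0.304 ] 88.35165549510405 from axis 83.58121326976132 lid c [0.5182 0.2771]
```

```bash
python3 - <<'E'
import pickle,numpy as np
S=pickle.load(open('s1.pkl','rb'))
print(S['image'][272:305,380:399].min(2) if 0 else '\n'.join(' '.join('%3d'%v for v in r) for r in S['image'][272:305,380:399,2]))
E
```

```text
156 165 170 174 170 166 166 169 171 170 167 170 182 197 178 113  76  74  75
150 152 161 164 166 162 163 163 167 170 172 183 196 199 169  95  73  78  77
152 154 161 167 172 170 172 174 185 191 192 200 199 197 165  96  73  73  79
169 167 175 185 183 187 195 197 202 202 203 202 199 198 187 140 106  77  76
174 177 184 186 190 190 195 199 201 203 201 199 199 219 233 229 181  90  73
174 179 185 189 193 191 195 198 200 201 200 200 209 223 229 232 202 102  76
176 180 185 190 190 192 193 197 200 201 204 214 223 224 219 205 174  80  71
174 181 185 189 192 191 193 200 206 214 218 223 225 207 209 207 170  81  74
178 181 186 193 203 209 206 216 223 228 226 211 208 207 210 198 152  80  75
178 183 183 191 225 239 236 235 231 214 213 208 209 208 210 200 152  81  75
179 184 166 135 185 239 241 226 214 211 212 211 210 210 211 196 143  79  76
181 187 164 117 130 184 220 213 211 213 211 211 210 210 213 185 113  74  75
184 185 161 125 136 184 217 214 211 212 213 209 209 209 213 182  99  76  78
183 168 130 121 145 192 218 216 212 212 212 210 209 211 212 175  80  76  81
185 169 126 121 155 204 217 214 214 
[... 707 characters left out ...]
  81  73  72  75
173 135 122 173 222 215 213 210 211 214 216 211 202 166  92  70  78  76  74
168 129 122 174 219 214 213 213 214 213 203 176 114  71  50  60  75  75  81
166 124 124 178 222 217 214 220 220 187 143  93  53  47  48  51  53  62  76
165 120 130 182 223 219 215 227 209 125 103  74  51  52  53  54  53  53  64
165 125 139 188 219 209 187 153 129 113  98  60  49  53  50  56  55  53  54
157 121 149 192 192 153 128 121 118 111  87  57  52  53  54  55  52  54  55
131 120 129 146 133 124 121 125 120 103  73  53  52  54  54  53  54  54  54
128 127 128 126 126 126 126 122 104  72  56  52  51  57  55  55  55  54  54
129 129 127 129 129 126 119 106  74  50  48  53  56  52  56  53  55  57  55
```

```bash
cat >> h.py <<'E'
from scipy.optimize import least_squares
def fit(S,P,free=0):
    def r(v):
        e=np.array([np.cos(v[2]),np.sin(v[2])]);n=np.array([-e[1],e[0]]);o=[]
        for (sg,z),p in zip(((1,.0725),(1,.0175),(-1,.0725),(-1,.0175)),P):
            q=proj(S,[*(v[:2]+.0335*e-sg*.018*n),z+free*v[3]]);o+=[q[0]-p[0],q[1]-p[1]]
        return np.array(o)
    b=least_squares(r,[.515,.272,1.57,0]);print(b.x.round(4),np.degrees(b.x[2]).round(2),b.fun.round(2))
E
python3 - <<'E'
from h import *
import pickle
S=pickle.load(open('s1.pkl','rb'))
P=[(384.7,283.2),(382.3,302.2),(396.5,276.5),(393.8,295.8)]
for f in(0,1):fit(S,P,f)
fit(S,P[::-1] and [P[2],P[3],P[0],P[1]])
E
```

```text
[0.5141 0.2724 1.5238 0.    ] 87.31 [ 0.23 -0.56 -0.11  0.37  0.09 -0.14 -0.22  0.31]
[ 0.4984  0.2617  1.5152 -0.0149] 86.82 [ 0.27 -0.44 -0.    0.05 -0.02  0.19 -0.26  0.21]
[0.5172 0.3394 4.6654 0.    ] 267.31 [ 0.09 -0.14 -0.22  0.31  0.23 -0.56 -0.11  0.37]
```

The fit gives a yaw of about 87.5°, so I'll turn back by 0.04 rad, release, lift and recheck.

Converted, -0.05 m is -0.125, -0.04 m is -0.1, -0.02 rad is -0.0064.

Request:
advance --deltas '{"moves": [[0, 0, 0, 0, -0.0064], [0, 0, 0, 0, -0.0064], [0, 0, 0, 0, 0], [0, 0, 0, 0, 0], [0.05, 0, 0, 0, 0], [0.05, 0, 0, 0, 0], [0.05, 0, 0, 0, 0], [0.05, 0, 0, -0.075, 0], [0.05, 0, 0, -0.125, 0], [0.05, 0, 0, -0.1, 0], [0.05, 0, 0, 0, 0]]}'

```text
t: 4.85
tool_pos: [0.5183, 0.2738, 0.2544]
orientation: [2.386, 2.038, 0.019]
force: [-0.0, -0.1, -0.0]
opening: 0.0499
gripper_force: 0.0
```

```bash
python3 - <<'E'
from h import *
import pickle
togo([.5152,.2715,.124])
c=snap('scene','s2.png');pickle.dump(c,open('s2.pkl','wb'))
t=snap('top','t2.png')
print('\n'.join(' '.join('%3d'%v for v in r) for r in c['image'][272:305,380:399,2]))
i=cv2.imread('pics/s2.png')[235:315,350:410];j=cv2.imread('pics/t2.png')[195:255,135:195]
o=np.zeros((560,800,3),np.uint8);o[:,:420]=cv2.resize(i,(420,560),interpolation=3);o[:380,420:]=cv2.resize(j,(380,380),interpolation=3);cv2.imwrite('pics/z5.png',o)
E
```

```text
togo tool [-0.0036 -0.004   0.1304] yang -8.99 tilt [ 0.0114  0.0049 -0.9999] q6 0.555 t 4.85
152 158 165 169 169 165 166 166 167 168 167 168 178 190 181 128  77  76  74
151 153 155 162 164 163 162 161 165 169 170 181 194 199 172 107  75  76  76
157 159 163 164 166 171 175 176 184 190 193 201 200 196 170 109  81  74  77
172 180 190 188 178 181 193 201 202 201 200 202 197 196 193 174 137  96  78
173 176 181 185 189 193 194 196 201 201 198 199 199 207 225 235 208 138  80
174 178 181 188 191 192 192 195 198 200 199 198 207 221 233 234 188 112  76
175 178 183 188 190 192 194 197 198 201 204 212 221 224 222 213 176  96  72
175 179 184 188 192 192 193 199 206 214 219 222 218 203 208 208 172  78  70
175 179 185 187 192 201 209 218 226 232 227 211 207 207 209 206 169  81  74
176 182 186 178 182 222 234 235 235 223 212 211 208 207 210 200 153  79  74
179 182 188 164 132 186 230 223 211 209 208 209 210 207 210 197 145  78  74
178 185 184 158 123 149 197 213
[... 940 characters left out ...]
  81  72  73  74
189 169 124 132 179 215 213 210 210 212 217 212 176 122  78  71  77  75  74
190 165 121 144 190 216 214 213 215 209 214 185  86  54  48  59  75  74  78
190 165 122 155 202 216 217 215 207 186 142  90  47  48  49  53  57  64  76
186 157 125 168 218 219 214 202 169 124 103  65  51  50  52  53  53  52  66
169 129 124 178 223 211 186 150 123 111  97  60  53  53  56  56  53  53  54
168 126 125 165 191 156 126 123 118 109  83  54  51  51  54  53  52  54  53
169 130 123 117 116 123 120 122 119  98  63  50  53  54  54  56  56  55  56
163 130 126 125 123 124 126 123 104  68  51  52  55  55  55  56  54  56  53
132 129 128 130 129 127 119 106  71  50  47  51  52  55  53  55  54  53  55
```

View pics/z5.png

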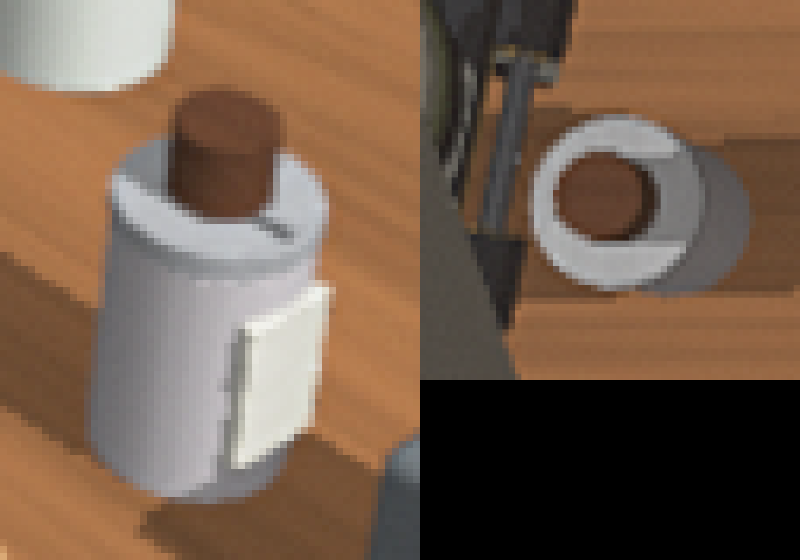

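```bash
python3 - <<'E'
from h import *
import pickle
S=pickle.load(open('s2.pkl','rb'))
P=[(385.05,283.2),(382.55,302.1),(396.75,276.5),(393.95,295.4)]
for f in(0,1):fit(S,P,f)
# synthesis check: render label box over the image region, brute-force yaw
g0=S['image'][:,:,2].astype(float);K=8;x0,y0,w,h=378,270,22,36
def render(yaw,cx,cy,dz,th=.002,ro=.0335):
    e=np.array([np.cos(yaw),np.sin(yaw)]);n=np.array([-e[1],e[0]])
    def pt(r,s,z):
        q=proj(S,[*(np.array([cx,cy])+r*e+s*n),z+dz]);return [((q[0]-x0+.5)*K),((q[1]-y0+.5)*K)]
    m=np.zeros((h*K,w*K),np.float32)
    cv2.fillPoly(m,[np.array([pt(ro,s,z) for s,z in((-.018,.0175),(.018,.0175),(.018,.0725),(-.018,.0725))]).round().astype(int)],1)
    return cv2.resize(m,(w,h),interpolation=cv2.INTER_AREA)
obs=g0[y0:y0+h,x0:x0+w]
def cost(v):
    m=cv2.GaussianBlur(render(np.radians(v[0]),.515+v[1]/1e3,.272+v[2]/1e3,v[3]/1e3),(0,0),.35)
    # front ~211; outside must not be 211: correlation of edge via interior mean variance vs boundary
    out=cv2.dilate(m,np.ones((3,3)))*(1-m)
    a=np.abs(obs-211); return (m*np.minimum(a,60)).sum()+((1-m)*(np.maximum(0,40-a))*(cv2.dilate(m,np.ones((5,5)))>0)*(obs<232)).sum()
from scipy.optimize import minimize,differential_evolution
for s in range(3):
    r=differential_evolution(cost,[(78,102),(-5,5),(-5,5),(-3,3)],seed=s,maxiter=60,popsize=12);print(r.x.round(2),r.fun.round(1))
E
```

```text
[0.5137 0.2725 1.5344 0.    ] 87.92 [ 0.2  -0.64 -0.04  0.39  0.02 -0.3  -0.19  0.54]
[ 0.493   0.2584  1.5234 -0.0197] 87.28 [ 0.26 -0.48  0.09 -0.04 -0.12  0.13 -0.24  0.4 ]
[95.41 -1.18 -2.3  -1.14] 3433.3
[94.67 -2.46 -2.87 -1.75] 3428.9
[94.92 -1.39 -2.17 -1.83] 3439.4
```

```bash
python3 - <<'E'
from h import *
import pickle
S=pickle.load(open('s2.pkl','rb'))
def ed(x,y,z,n):
    k,b=np.polyfit(x,y,1);p=[ray(S,380+i,272+k*i+b,z) for i in(4,14)];d=p[1]-p[0];print(n,'slope',k.round(3),'yaw',(np.degrees(np.arctan2(d[1],d[0]))-90).round(2),'rms',np.std(np.polyval([k,b],x)-y).round(2))
B1=[29.34,28.68,28.29,27.76,27.53,26.39,25.77,25.41,24.8,24.27];B2=[29.28,28.78,28.27,27.65,27.07,26.39,25.8,25.47,24.51,23.88]
T1=[10.5,10.15,9.5,8.5,8.5,7.5,7.5,6.5,6.0,5.4];T2=[10.1,9.5,9.2,8.5,7.6,7.3,6.4,6.1,5.6]
ed(range(4,14),B1,.0175,'bot1');ed(range(4,14),B2,.0175,'bot2');ed(range(6,16),T1,.0725,'top1');ed(range(7,16),T2,.0725,'top2')
# width at mid height vs yaw
for y in(80,85,90,95,100):
    a=np.radians(y);e=np.array([np.cos(a),np.sin(a)]);n=np.array([-e[1],e[0]])
    c=np.array([.5147,.2722])
    q=[proj(S,[*(c+.0335*e+s*n),.045]) for s in(.018,-.018)];print(y,np.array(q).round(2).tolist(),round(abs(q[0][0]-q[1][0]),2))
f=lambda x,y,z:ray(S,350+(x+.5)/7-.5,235+(y+.5)/7-.5,z)[:2]
a,b=f(262,220,.101),f(291,237,.101);d=b-a;print('rib',a,b,np.degrees(np.arctan2(d[1],d[0])))
E
```

```text
bot1 slope -0.572 yaw 87.52 rms 0.16
bot2 slope -0.598 yaw 88.6 rms 0.11
top1 slope -0.569 yaw 88.59 rms 0.2
top2 slope -0.583 yaw 89.15 rms 0.15
80 [[394.1, 287.68], [381.03, 292.92]] 13.07
85 [[394.6, 286.84], [382.56, 292.86]] 12.04
90 [[394.97, 285.96], [384.05, 292.72]] 10.91
95 [[395.2, 285.05], [385.5, 292.49]] 9.7
100 [[395.3, 284.12], [386.88, 292.17]] 8.42
rib [0.5169106  0.29252149] [0.51675993 0.30357212] 90.78119262483712
```

The picture shows the caddy released with its label facing the reader. The edge and rib fits average about 89°, which is good. Next is the dish: I'll locate its handle by triangulation.

```bash
python3 - <<'E'
from h import *
import pickle
T=pickle.load(open('top.pkl','rb'));S=pickle.load(open('s2.pkl','rb'))
def tri(a,b):
    A=[];r=lambda c,p:[np.array([*c['R'][0],c['t'][0]])-(p[0]-c['cx'])/c['fx']*np.array([*c['R'][2],c['t'][2]]),np.array([*c['R'][1],c['t'][1]])-(p[1]-c['cy'])/c['fy']*np.array([*c['R'][2],c['t'][2]])]
    M=np.array(r(T,a)+r(S,b));x=np.linalg.lstsq(M[:,:3],-M[:,3],rcond=None)[0];return x.round(4)
fc=lambda x,y:(280+(x+.5)/5-.5,170+(y+.5)/5-.5);fd=lambda x,y:(195+(x+.5)/6-.5,165+(y+.5)/6-.5)
# brown segmentation centroid
for c,(x0,y0,x1,y1) in((T,(345,198,378,212)),(S,(228,170,250,190))):
    im=c['image'][y0:y1,x0:x1].astype(int);hsv=cv2.cvtColor(c['image'][y0:y1,x0:x1],cv2.COLOR_RGB2HSV)
    m=((hsv[...,1]>90)&(hsv[...,2]<125)).astype(np.uint8)
    n,l,s,ce=cv2.connectedComponentsWithStats(m);k=1+s[1:,4].argmax();print(s[k],ce[k]+[x0,y0]); 
    if c is T:a=ce[k]+[x0,y0]
    else:b=ce[k]+[x0,y0]
print(tri(a,b),tri(fc(410,176),fd(266,90)))
for X in([.565,-.1925,.132],):print(proj(T,X),proj(S,X))
C=lambda x,y,z:ray(T,*fc(x,y),z)[:2]
d=C(518,200,.05)-C(228,185,.05);print('arch',np.degrees(np.arctan2(d[1],d[0]))+270)
togo([.565,-.1925,.25])
E
```

```text
[ 7  4 19  6 91] [360.82417582 204.98901099]
[  0   0  22  20 328] [239.79268293 178.11890244]
[ 0.5631 -0.1902  0.1401] [ 0.5643 -0.1933  0.1349]
(np.float64(360.4892808497865), np.float64(205.27492214988055)) (np.float64(238.23420938464534), np.float64(180.5488746868637))
arch 177.36823055971675
togo tool [-0.4518  0.1213 -0.0027] yang -8.99 tilt [ 0.0032  0.0014 -1.    ] q6 0.555 t 4.95
```

Careful with the scale: shifts go in shares of 0.4 m and turns go in shares of pi rad. That gives: -0.041 m is -0.1025, 0.011 m is 0.0275, -0.11 rad is -0.035.

Request:
advance --deltas '{"moves": [[0.06, -0.1025, 0.0275, 0, 0], [0.06, -0.1025, 0.0275, 0, 0], [0.06, -0.1025, 0.0275, 0, 0], [0.06, -0.1025, 0.0275, 0, 0], [0.06, -0.1025, 0.0275, 0, 0], [0.06, -0.1025, 0.0275, 0, 0], [0.06, -0.1025, 0.0275, 0, 0], [0.06, -0.1025, 0.0275, 0, 0], [0.06, -0.1025, 0.0275, 0, 0], [0.06, -0.1025, 0.0275, 0, 0], [0.06, -0.1025, 0.0275, 0, 0], [0.06, 0, 0, 0, -0.035], [0.06, 0, 0, 0, 0], [0.06, 0, 0, 0, 0], [0.06, 0, 0, 0, 0]]}' --clamp_n 40

```text
t: 6.45
tool_pos: [0.5637, -0.1909, 0.2453]
orientation: [-2.273, -2.167, 0.001]
force: [-0.5, -0.3, -0.1]
opening: 0.06
gripper_force: 0.0
```

```bash
python3 -c "
from h import *
togo([.5643,-.1925,.135])"
```

```text
togo tool [-0.0016  0.0008  0.1103] yang -2.75 tilt [-1.3e-03  7.0e-04 -1.0e+00] q6 -0.365 t 6.45
```

Converted, 0.03 m is 0.075, 0.02 m is 0.05.

Request:
advance --deltas '{"moves": [[0.05, -0.004, 0.002, 0.075, 0], [0.05, 0, 0, 0.075, 0], [0.05, 0, 0, 0.075, 0], [0.05, 0, 0, 0.05, 0], [0.05, 0, 0, 0, 0], [0.05, 0, 0, 0, 0]]}'

```text
t: 7.05
tool_pos: [0.5648, -0.1929, 0.1364]
orientation: [-2.272, -2.169, 0.0]
force: [-0.2, 0.2, 1.6]
opening: 0.0499
gripper_force: 0.0
```

```bash
python3 - <<'E'
from h import *
togo([.5643,-.1925,.135])
c=snap('scene','s3.png');t=snap('top','t3.png')
i=cv2.imread('pics/s3.png')[150:250,200:290];j=cv2.imread('pics/t3.png')[165:265,280:440]
o=np.zeros((500,800,3),np.uint8);o[:,:450]=cv2.resize(i,(450,500),interpolation=3);o[:219,450:]=cv2.resize(j,(350,219),interpolation=3);cv2.imwrite('pics/z6.png',o)
E
```

```text
togo tool [ 0.0003 -0.0005  0.0014] yang -2.68 tilt [-4.e-04  2.e-04 -1.e+00] q6 -0.368 t 7.05
```

View pics/z6.png

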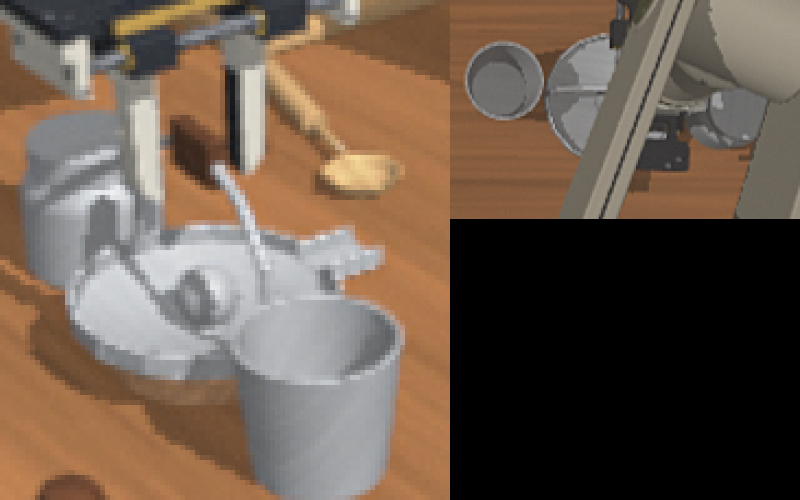

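The jaws straddle the wooden grip at crop (195,150), and the ball is still in the middle at (205,293). I'll close, then lift slowly.

Request:
advance --deltas '{"moves": [[0, 0, 0, 0, 0], [0, 0, 0, 0, 0], [0, 0, 0, 0, 0], [0, 0, 0, 0, 0], [0, 0, 0, 0, 0], [0, 0, 0, 0, 0], [0, 0, 0, 0, 0]]}' --clamp_n 40

```text
t: 7.85
tool_pos: [0.5645, -0.1936, 0.1359]
orientation: [-2.273, -2.168, 0.0]
force: [-0.1, 0.2, -0.4]
opening: 0.012
gripper_force: 40.0
```

Request:
advance --deltas '{"moves": [[0, 0, 0, -0.005, 0], [0, 0, 0, -0.0075, 0], [0, 0, 0, -0.0125, 0], [0, 0, 0, -0.015, 0], [0, 0, 0, -0.015, 0], [0, 0, 0, -0.015, 0], [0, 0, 0, -0.015, 0], [0, 0, 0, -0.015, 0], [0, 0, 0, -0.015, 0], [0, 0, 0, -0.015, 0], [0, 0, 0, -0.015, 0], [0, 0, 0, -0.0125, 0], [0, 0, 0, -0.0075, 0], [0, 0, 0, -0.005, 0], [0, 0, 0, 0, 0], [0, 0, 0, 0, 0]]}'

```text
t: 9.45
tool_pos: [0.5646, -0.1936, 0.2039]
orientation: [-2.273, -2.168, 0.0]
force: [0.4, -0.4, -3.6]
opening: 0.0116
gripper_force: 40.0
```

```bash
python3 - <<'E'
from h import *
togo([.5643,-.1925,.135]);print(robot.read_state()['wrist_torque'])
c=snap('scene','s4.png');t=snap('top','t4.png')
i=cv2.imread('pics/s4.png')[130:240,200:299];j=cv2.imread('pics/t4.png')[165:265,280:440]
o=np.zeros((500,800,3),np.uint8);o[:,:450]=cv2.resize(i,(450,500),interpolation=3);o[:219,450:]=cv2.resize(j,(350,219),interpolation=3);cv2.imwrite('pics/z7.png',o)
E
```

```text
togo tool [ 0.0011 -0.0003  0.0689] yang -2.7 tilt [-3.e-04  1.e-04 -1.e+00] q6 -0.369 t 9.45
[-0.05601044  0.0875884  -0.02368339]
```

View pics/z7.png

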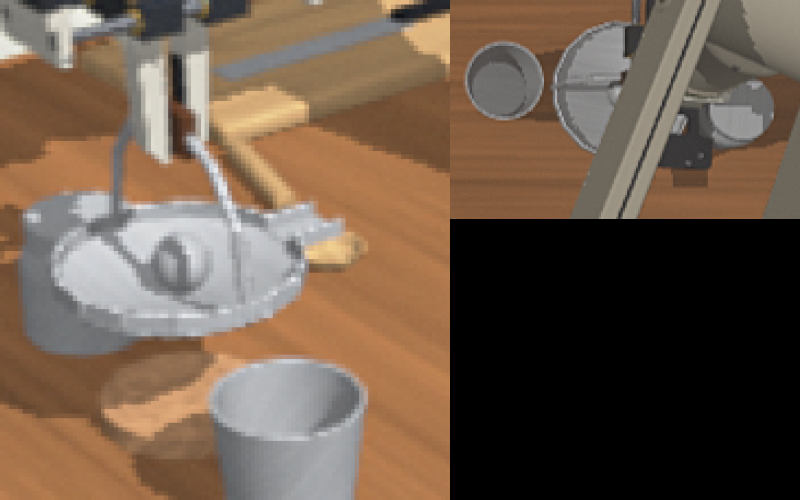

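The picture shows the dish clear of the trivet and level, with the ball in its middle at (183,262). Next is the quarter turn clockwise.

Converted, 0.09 rad is 0.0286.

Request:
advance --deltas '{"moves": [[0, 0, 0, 0, 0.0095], [0, 0, 0, 0, 0.0191], [0, 0, 0, 0, 0.0286], [0, 0, 0, 0, 0.0318], [0, 0, 0, 0, 0.0318], [0, 0, 0, 0, 0.0318], [0, 0, 0, 0, 0.0318], [0, 0, 0, 0, 0.0318], [0, 0, 0, 0, 0.0318], [0, 0, 0, 0, 0.0318], [0, 0, 0, 0, 0.0318], [0, 0, 0, 0, 0.0318], [0, 0, 0, 0, 0.0318], [0, 0, 0, 0, 0.0318], [0, 0, 0, 0, 0.0318], [0, 0, 0, 0, 0.0286], [0, 0, 0, 0, 0.0223], [0, 0, 0, 0, 0.0159], [0, 0, 0, 0, 0.0095], [0, 0, 0, 0, 0.0032]]}'

```text
t: 11.55
tool_pos: [0.5646, -0.1936, 0.2038]
orientation: [-3.137, 0.168, 0.001]
force: [0.2, 1.7, -2.3]
opening: 0.012
gripper_force: 40.0
```

Request:
advance --deltas '{"moves": [[0, 0, 0, 0, 0], [0, 0, 0, 0, 0], [0, 0, 0, 0, 0], [0, 0, 0, 0, 0], [0, 0, 0, 0, 0]]}'

```text
t: 12.05
tool_pos: [0.5647, -0.1936, 0.2041]
orientation: [3.137, -0.166, 0.0]
force: [0.5, -0.4, -2.3]
opening: 0.0118
gripper_force: 40.0
```

```bash
python3 - <<'E'
from h import *
import pickle
togo([.5643,-.1925,.204]);s=robot.read_state();print(s['wrist_torque'],s['dq'].round(4))
c=snap('scene','s5.png');t=snap('top','t5.png');pickle.dump(t,open('t5.pkl','wb'))
T=pickle.load(open('top.pkl','rb'))
a=np.radians(177.3-np.degrees(1.63));X=np.array([.5646+.11*np.cos(a),-.193+.11*np.sin(a),.105]);print('expected tip',X,'pot .580 -.064',proj(t,X),proj(c,X))
# where images changed in the pot region: spout pixels
for n,C,O,(x0,y0,x1,y1) in(('top',t,T,(285,182,325,222)),):
    d=np.abs(C['image'].astype(int)-O['image']).max(2)[y0:y1,x0:x1]
    print('\n'.join(''.join('#' if v>18 else '.' for v in r) for r in d))
E
```

```text
togo tool [-0.0006 -0.0011  0.0001] yang -96.07 tilt [ 0. -0. -1.] q6 1.261 t 12.05
[-0.01872361  0.20579319 -0.0272627 ] [-0.001   0.0008  0.0005  0.0018 -0.0006  0.0025]
expected tip [ 0.57627401 -0.08362122  0.105     ] pot .580 -.064 (np.float64(313.14513631767534), np.float64(201.8724652610292)) (np.float64(258.89465381550394), np.float64(205.59645936092))
........................................
........................................
........................................
........................................
........................................
........................................
........................................
........................................
........................................
........................................
........................................
.....
[... 483 characters left out ...]
###
.............................#######.###
.............................######.####
.............................##...#..###
.............................###....####
..................................###.##
......................................##
......................................##
......................................##
......................................##
......................................##
.......................................#
.......................................#
.......................................#
.......................................#
........................................
........................................
........................................
```

The spout tip shows at the expected place in the top image (column 314, rows 193–208), over the pot's mouth. I'll now check numerically that the ball is centred and the dish is level and steady.

```bash
python3 - <<'E'
from h import *
F=[];W=[]
for k in range(4):
    c=robot.read_camera('scene');s=robot.read_state();F.append(s['force']);W.append(s['wrist_torque'])
print(np.mean(F,0).round(2),np.std(F,0).round(2),np.mean(W,0).round(3),s['t'])
b=proj(c,[.5646,-.193,.109]);print('ball expected px',b,'radius',.018*c['fx']/ (np.array(c['R'])@[.5646,-.193,.109]+c['t'])[2])
o4=cv2.imread('pics/s4.png');ng=cv2.cvtColor(c['image'],cv2.COLOR_RGB2GRAY);og=cv2.cvtColor(o4,cv2.COLOR_BGR2GRAY)
x0,x1,y0,y1=206,284,170,208
for g in(og,ng):print('\n'.join(''.join(' .:-=+*#%@'[int(v)*10//256] for v in r[x0:x1]) for r in g[y0:y1]),'\n')
# template match of the ball
x,y=int(b[0]),int(b[1]);tm=og[y-9:y+10,x-9:x+10];r=cv2.matchTemplate(ng[y-25:y+26,x-25:x+26],tm,cv2.TM_CCOEFF_NORMED);_,v,_,l=cv2.minMaxLoc(r);print('ball match',v,np.array(l)-16)
E
```

```text
[-0.    0.03 -2.87] [0.72 0.42 0.3 ] [-0.004  0.167  0.   ] 12.35
ball expected px (np.float64(238.68055589103565), np.float64(187.93802945721188)) radius 6.526262039156001
==+++++++++++++++++==++++====+==========+*%#+==---=+**##*+=====+++++++++++++++
====++++++++++++++===++++++===+==========+%@+===---=+**##*+====+++++++++++++++
====++++*+++++*#**===+++++++=============+%@*====---=+*###*+======++++++++++++
====+++++++*######+==+++++++==++++++++++==*##+====---=+*#**+++++====++++++++++
++++++++++*#######+=+******+++**######**++*%@*+===----+******+*+++====++++++++
++++++++++**######+=+*##%%%##**********++++#%#*++++=--=++**#%#*+++++=====+++++
+++++++++*########+==+=+###***************+*##++*#*++++*#%####*+++++++====++++
#%#++++++++*###**+=====+***#*#*#####*******+#%*+++=+#%####**###*++++++++====++
*#*+++++++++*#+=====-=+*######%%%%%%%%%%###**%#+++==+##***#######***#*++++====
+++++++++++++========+#%%%%%%%%%%%%%%%%%%%%#*%@#**+++*########%##%###*++++++==
=+++++++++***=-====+*#%%%%%%%%%%%%%%%%%%%%%%#%@%%##**#########%#*#****++++++++
===+++++*##**+=++++*%%%%%%%%%%%######%%%%#%%#*#######*####
[... 4418 characters left out ...]
#*=-=+*++++++++++++++++++=++
============++==+++**+******************+=*#########+=-=+**+++++++++++++++===+
==================++*******************#*-=+#########*+-=*%+++++++++++++++++++
===================+++++**********##****+=-=+##########+=+#+++++++++++++++++++
=======================++***+++***##**+++==-=+*#########**#+++++++++++++++++++
-======================---------------=++++=--+*##########*+++++++++++++++++++
--====================----------------=+++++=-=+#######**+++++++++++++++++++++
----================------------------=++++++==+###***++====++++++++++++++++++
------============----------------====-==+++++=+***+++=======+++++++++++++++++ 

ball match 0.8062093257904053 [-1  0]
```

The ball is in the same pixel place as before the turn (within 1 px), the rim ellipse is unchanged, and the arm is still. Handing in.

```bash
python3 -c "
from plant import robot
print(robot.close_job())"
```

```text
the job is handed in; nothing more can be done
None
```

I handed the job in at about 12 s: the caddy's label faces the reader's window (about 89° measured, 90° is square) and the caddy is released, and the arm is holding the dish level and still with the ball in its middle and the spout tip over the pot's mouth, about 25 mm above the rim.

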